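# Hang the washed filter bowl up to drain

## Robot

A 7-joint arm with a two-finger parallel gripper is mounted at the origin on the work surface. World frame = base frame: x ahead of the robot, y to its left, z up, the work surface at z = 0. Lengths are in m, angles in rad, forces in N, time in s.
With the tool pointing down it reaches from about 0.425 to 0.875 m from the base axis. Payload 8.4 kg.
Tool frame: the origin (TCP) lies midway between the tips of the shut fingers; the grasp point (between the pads) lies 19 mm behind it (robot.hold_point_z is the distance from the TCP to the grasp point, in m); z points along the fingers, y is the line along which they close (so a half turn about z gives the same grasp; the last joint's range is limited). The gripper opens to 87 mm and grips with 3 to 60 N. Pads are 19 mm wide; open, the fingers measure 117 mm over their backs; the gripper's body (75 mm by 190 mm) begins 51 mm behind the grasp point.
Start: joints at [-1.352, 0.333, 0.04, 1.465, -0.013, 1.343, -0.059], TCP at [0.203, 0.617, 0.223] pointing down, gripper open.
Joint ranges: [-2.58, 2.58], [-0.38, 2.09], [-1.3, 1.39], [0.25, 2.4], [-1.5, 4.64], [0.08, 2.09], [-2.65, 2.65]. Speed limits (rad/s): [2.22, 2.22, 2.79, 2.79, 3.14, 3.14, 3.14].

## Interface

Orientations are given as [roll, pitch, yaw] about the fixed x, y, z axes, in that order (R = Rz(yaw) Ry(pitch) Rx(roll)).
In Python, from workcell import robot, cams, ticket gives the robot as it stands.
- The arm moves only by the tool send_rows, never from a script. Its argument "targets" is a list of rows, each a list of 3 entries, a list of its own where there are three numbers: the shift along the world's x, y, z in m, then the turn, a rotation vector about the world's x, y, z in rad, then the opening, from 0 (shut) to 1 (fully open). A call has exactly 5 rows; each row is the pose to reach, as a shift and turn from the pose commanded when the call began; what a row does not reach only later rows make up. A row lasts 1/10 s, in which the tool goes at most 50 mm and 8.59 degrees, less where a joint would pass 70% of its speed; a pose out of reach is approached as far as the arm can. A call with a gripper value outside its range is refused whole. The fingers move at their own pace and stop on an object; "force" is the grip in N (left out, the last holds). Time passes only in rows, so rows that repeat a pose let the fingers close, or fill a call up. It gives the time, the measured TCP pose, the force, the opening and the grip force at its end, in the units of the state.
- robot.sense(): the state, without advancing time (a new reading comes with each control period).
- cams.grab_frame(name): name is "scene" or "top"; returns a dict with "frame" (384x512x3 uint8, red, green, blue), "intrinsics" (3x3 intrinsics, pixels), "cam_to_world" (4x4, takes a point from camera to world coordinates). Camera axes: x right, y down, z forward; pixel columns grow to the right and rows downward; lengths in m; the calibration is good to about 2 mm. A picture is of the moment at which its call begins. There is no depth.
- ticket.sign_off(): hands the job in; it is judged then, once.
The state is a dict: "clock": time; "joint_positions": joint angles; "joint_velocities": joint speeds; "effort": joint torques, N m; "ee_pos": TCP position; "ee_rot": TCP orientation; "ft_force": force on the tool from outside, world axes, zero at the start; "torque": the same for the moment, N m; "opening": opening from 0.0 (shut) to 1.0 (fully open); "gripper_force": force on a finger pad.
Only numpy, scipy, OpenCV 4.12 (cv2) and the standard library are available. Lean on these libraries where they do the work, as an engineer would, in place of code of your own. Each camera call takes 0.05 s, during which the arm holds its last target. There are 200 camera calls.

## Task

The copper-coloured filter bowl lying in the blue pocket tray has just been washed: pluck it out of its pocket and put it mouth down over the empty peg of the drying rack, lowering it right down until its rim rests on the peg's black foot before letting go, not dropping it. Leave the other parts where they are.

Things in the scene. Friction and masses are not known exactly. Their poses are not given: they have to be found in the camera images.
- bowl: Copper round cup, red band at the closed end: 50 mm outside, 42 inside diameter, 84 long, cavity 78 deep, 0.16 kg, plus a 5 mm boss on the closed end. Origin on its axis at mid-length; +x points along the axis to the closed end (+42 mm), -x to the mouth. It starts lying in one of three tray pockets, axis 28 mm above the table, closed end about +y. Grip firmly (45 N), near mid-length, or it pivots.
- tray: Blue pocket tray, fixed, 124 (x) by 264 (y) mm, origin at the centre of its underside. Its y axis runs roughly along the world's x. Three shallow pockets side by side at its y = -90, 0, +90 mm, each 100 (x) by 60 (y) mm; pocket floors 3 mm, rims and dividers 12 mm above the table. The tray may stand left or right, the rack on the other side.
- rack: Steel base plate of the drying rack, fixed, 110 (x) by 220 (y) by 12 mm high, origin at the centre of its underside. It carries two equal yellow pegs at y = -60 and +60 mm of its frame; one holds a grey bowl, the other (either) is empty. Its y axis runs roughly along the world's x.
- peg_free: The empty yellow drying peg, fixed, 30 mm diameter up to 50 mm, tapering to 10 mm at its top 68 mm above its origin. Origin at its foot on the rack plate, 12 mm above the table, z up. Round it a black cross-shaped foot 66 mm across and 10 mm high, on which a bowl's rim rests: with the bowl fully down, the bowl's origin is 52 mm above this origin.
- bowl_b: Grey bowl of the same size already draining mouth down on the other peg; origin at the centre of its rim plane, z up towards its closed end, 89 mm high. Leave it.
- rocker: Dark steel rocker-arm carrier, 85 by 36 by 32 mm, in another pocket; origin at the centre of its underside. Leave it.
- carb: Small aluminium carburettor body, 76 by 36 by 38 mm, in another pocket; origin under the middle of its main block, 60 by 36 mm. Leave it.
- cover: White rocker cover, 100 by 160 by 46 mm, behind the tray and rack; origin at the centre of its underside. Leave it.
- carton: Blue seal carton, 80 by 80 by 33 mm, behind the tray and rack; origin at the centre of its underside. Leave it.
- wrench: Steel wrench 180 mm long, lying behind the tray and rack. Leave it.

How it is judged:
On the way, in this order (a step that is already met when the one before it is completed fails the run):
1. the bowl is lifted out of the tray by the gripper (height (world z) of bowl above 0.06 m and contact force between the fingers and bowl above 1 N and contact force between bowl and tray below 0.05 N), for 0.2 s.
2. still in the gripper, the bowl is mouth down over the empty peg and lowered to within 14 mm of its seat (horizontal distance between bowl and peg_free below 0.01 m and angle between bowl's own x axis and vertical below 0.09 rad and z of bowl in the frame of peg_free below 0.066 m and contact force between the fingers and bowl above 1 N), for 0.1 s.
At the end, for the whole second after the job is handed in: The bowl is mouth down on the empty peg, axis within 10 mm of the peg's and upright within 0.09 rad, rim on the black foot (origin 46 to 57 mm above the peg's), at rest; grey bowl, parts in the tray, cover, carton and wrench are within 30 mm of their starts (horizontal distance between bowl and peg_free below 0.01 m and angle between bowl's own x axis and vertical below 0.09 rad and z of bowl in the frame of peg_free between 0.046 and 0.057 m and linear speed of bowl below 0.02 m/s and distance of each of bowl_b, rocker, carb, cover, carton, wrench from where it was at the start of the episode below 0.03 m); the robot touches nothing.
It fails at once if another part is moved by more than 30 mm (distance of any of bowl_b, rocker, carb, cover, carton, wrench from where it was at the start of the episode above 0.03 m).
It also fails if it takes over 42 s, if anything falls off the work surface, if the arm or the gripper's body presses on something with over 40 N, if the wrist force passes 120 N, or if a joint passes its speed limit or range.

## Working session

There is one attempt and no reset: what is moved stays moved. The work goes in short steps, Python scripts to look and compute and a tool call to move; the robot and the scene stay as the last step left them, time stands still between calls to the robot, and variables do not carry over. Pictures are saved under pics/ and viewed, at most 10 in all, crops included, and the job is handed in when it is done.

Besides the shell and the picture viewer there is one more tool, called after "Call:" by a JSON object that holds its "method" and its "body", one argument or row to a line. send_rows: Moves the arm, as the interface text tells. Its arguments: {"type":"object","properties":{"targets":{"type":"array","items":{"type":"array"}},"force":{"type":"number"}},"required":["targets"]}

```bash
ls; mkdir -p pics
python3 - <<'E'
from workcell import robot,cams
import cv2,numpy as np
s=robot.sense();print(s['clock'],s['ee_pos'],s['ee_rot'],s['opening'],robot.hold_point_z)
for n in('scene','top'):
    g=cams.grab_frame(n);cv2.imwrite(f'pics/{n}0.png',g['frame'][...,::-1])
    np.savez(f'{n}.npz',K=g['intrinsics'],T=g['cam_to_world']);print(n,g['intrinsics'].tolist(),np.round(g['cam_to_world'],4).tolist())
E
```

```text
pics
0.0 [0.20295801 0.61698896 0.22165515] [-3.13996299e+00  9.37427386e-05  2.82376993e+00] 0.9998878594559295 0.0187
scene [[406.76612217082396, 0.0, 250.46273367820098], [0.0, 406.76612217082396, 194.6366546109571], [0.0, 0.0, 1.0]] [[0.6591, 0.4236, -0.6214, 1.1159], [0.752, -0.3777, 0.5402, -0.4081], [-0.0058, -0.8234, -0.5675, 0.5015], [0.0, 0.0, 0.0, 1.0]]
top [[369.73631337247195, 0.0, 257.9013147674345], [0.0, 369.73631337247195, 187.78041235406758], [0.0, 0.0, 1.0]] [[0.0104, -0.9943, 0.1064, 0.5246], [-0.9999, -0.0107, -0.0024, 0.0064], [0.0036, -0.1063, -0.9943, 0.8347], [0.0, 0.0, 0.0, 1.0]]
```

View pics/top0.png

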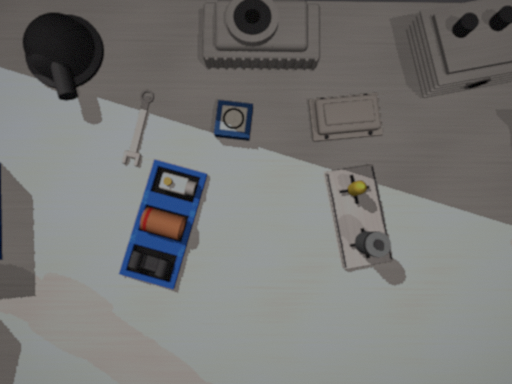

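View pics/scene0.png

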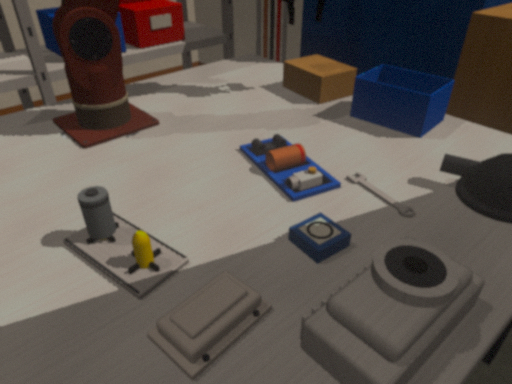

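Both views show the tray on the left. The copper bowl lies in its middle pocket, at top px (163,223), with the red end to the left. The rack is on the right: the yellow empty peg is at top px (357,188) and the grey bowl at (372,244). Next I'll fit silhouettes in both views.

```bash
cat > h.py <<'E'
import numpy as np,cv2
from scipy.optimize import minimize
C={n:np.load(n+'.npz') for n in('scene','top')}
def proj(n,P):
    T=C[n]['T'];p=(P-T[:3,3])@T[:3,:3]@C[n]['K'].T;return p[:,:2]/p[:,2:]
def ring(c,a,r):
    a=a/np.linalg.norm(a);u=np.cross(a,[0.3,.5,.81]);u/=np.linalg.norm(u);v=np.cross(a,u)
    t=np.linspace(0,2*np.pi,40)[:,None];return c+r*(np.cos(t)*u+np.sin(t)*v)
S=8
def sil(n,P,shape):
    m=np.zeros((shape[0]*S//2,shape[1]*S//2),np.uint8) # 4x supersample
    h=cv2.convexHull(((proj(n,P)+.5)*S/2*16-8).astype(np.int32));cv2.fillConvexPoly(m,h,1,shift=4)
    return cv2.resize(m.astype(np.float32),shape[::-1],interpolation=cv2.INTER_AREA)
def mask(img,lo,hi,box):
    m=cv2.inRange(cv2.cvtColor(img,cv2.COLOR_BGR2HSV),lo,hi)
    b=np.zeros_like(m);x0,y0,x1,y1=box;b[y0:y1,x0:x1]=m[y0:y1,x0:x1];return (b>0).astype(np.float32)
def fit(model,ms,x0,step):
    f=lambda x:sum(((sil(n,model(x),m.shape)-m)**2).sum() for n,m in ms.items())
    x0=np.array(x0,float);sx=np.vstack([x0]+[x0+np.eye(len(x0))[i]*step[i] for i in range(len(x0))])
    r=minimize(f,x0,method='Nelder-Mead',options=dict(initial_simplex=sx,xatol=1e-4,fatol=.3));return r.x,r.fun,{n:m.sum() for n,m in ms.items()}
def peg(x,z=np.array([0,0,1.])):
    c=np.array([x[0],x[1],.012]);return np.vstack([ring(c+z*.012,z,.015),ring(c+z*.050,z,.015),ring(c+z*.068,z,.005)])
def bowl(x):
    c=np.array([x[0],x[1],.028]);a=np.array([np.cos(x[2]),np.sin(x[2]),0]);return np.vstack([ring(c-a*.042,a,.025),ring(c+a*.042,a,.025)])
def ray(n,px,z):
    T=C[n]['T'];d=T[:3,:3]@np.linalg.inv(C[n]['K'])@[*px,1];return T[:3,3]+d*(z-T[2,3])/d[2]
E
python3 - <<'E'
from h import *
I={n:cv2.imread(f'pics/{n}0.png') for n in C}
b0=ray('top',(163,223),.028);p0=ray('top',(357,188),.06);print(b0,p0,'grey',ray('top',(376,245),.1))
red=lambda im,b:np.maximum(mask(im,(0,90,40),(16,255,255),b),mask(im,(168,90,40),(180,255,255),b))
mb={'top':red(I['top'],(130,195,200,250)),'scene':red(I['scene'],(255,135,318,185))}
yl=lambda im,b:mask(im,(20,110,60),(35,255,255),b)
mp={'top':yl(I['top'],(335,170,380,205)),'scene':yl(I['scene'],(120,220,170,280))}
for k in ('top','scene',None):
    sel=lambda m:m if k is None else {k:m[k]}
    print(k,fit(bowl,sel(mb),[b0[0],b0[1],1.3],[.01,.01,.1]),fit(peg,sel(mp),p0[:2],[.01,.01]))
rows=[]
for n in C:
  for m,b in((mb,(130,195,200,250) if n=='top' else (250,130,330,190)),(mp,(330,165,390,210) if n=='top' else (115,220,175,280))):
    x0,y0,x1,y1=b;rows.append(cv2.resize(np.hstack([I[n][y0:y1,x0:x1],cv2.cvtColor((m[n]*255).astype(np.uint8),cv2.COLOR_GRAY2BGR)[y0:y1,x0:x1]]),(400,250)))
cv2.imwrite('pics/m.png',np.vstack([np.hstack(rows[:2]),np.hstack(rows[2:])]))
E
```

```text
[0.53183066 0.20957893 0.028     ] [ 0.60927318 -0.20446667  0.06      ] grey [ 0.49246799 -0.22895686  0.1       ]
top (array([0.53201605, 0.20992578, 1.30205622]), np.float64(25.13671875), {'top': np.float32(1022.0)}) (array([ 0.61156381, -0.20783307]), np.float64(16.1640625), {'top': np.float32(210.0)})
scene (array([0.5319397 , 0.21057039, 1.25148495]), np.float64(73.58203125), {'scene': np.float32(790.0)}) (array([ 0.61573584, -0.21145392]), np.float64(71.28125), {'scene': np.float32(613.0)})
None (array([0.5319318 , 0.21002615, 1.29882728]), np.float64(102.62109375), {'top': np.float32(1022.0), 'scene': np.float32(790.0)}) (array([ 0.61262157, -0.21012338]), np.float64(113.390625), {'top': np.float32(210.0), 'scene': np.float32(613.0)})
```

View pics/m.png

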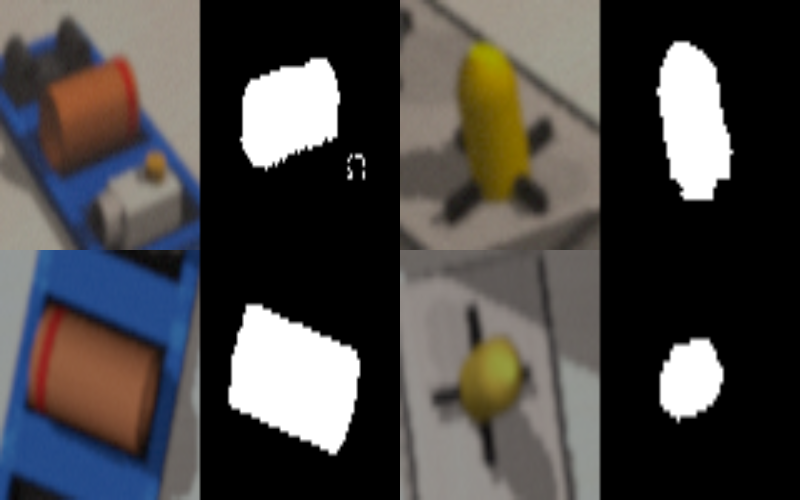

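The fits agree to about 3 mm: bowl at (0.532, 0.210) with its axis at 1.30 rad, and the empty peg at (0.612, -0.209). The plan:
- **Pick:** use the half-turned grasp, leaned about 0.3 rad towards the closed end.
- **Place:** bring the hand in from the tray side, pointing -y and clear of the grey bowl.

Call:
{"method": "send_rows", "body": {
  "targets": [
    [[0.022, -0.027, 0], [0, 0, 0.108], 0.85],
    [[0.044, -0.055, 0], [0, 0, 0.216], 0.85],
    [[0.065, -0.082, 0], [0, 0, 0.324], 0.85],
    [[0.087, -0.11, 0], [0, 0, 0.432], 0.85],
    [[0.109, -0.137, 0], [0, 0, 0.54], 0.85]
  ],
  "force": 45
}}

```text
clock: 0.6
ee_pos: [0.3128, 0.4789, 0.2222]
ee_rot: [-3.141, -0.0, -2.915]
ft_force: [1.0, -0.3, 0.4]
opening: 0.852
gripper_force: 0.0
```

Call:
{"method": "send_rows", "body": {
  "targets": [
    [[0.022, -0.027, 0], [0, 0, 0.108], 0.85],
    [[0.044, -0.055, 0], [0, 0, 0.216], 0.85],
    [[0.065, -0.082, 0], [0, 0, 0.324], 0.85],
    [[0.087, -0.11, 0], [0, 0, 0.432], 0.85],
    [[0.109, -0.137, 0], [0, 0, 0.54], 0.85]
  ]
}}

```text
clock: 1.1
ee_pos: [0.4217, 0.3419, 0.2223]
ee_rot: [-3.142, -0.0, -2.375]
ft_force: [0.1, -0.6, -0.8]
opening: 0.849
gripper_force: 0.0
```

Call:
{"method": "send_rows", "body": {
  "targets": [
    [[0.022, -0.027, 0], [0, 0, 0.108], 0.85],
    [[0.044, -0.055, 0], [0, 0, 0.216], 0.85],
    [[0.065, -0.082, 0], [0, 0, 0.324], 0.85],
    [[0.087, -0.11, 0], [0, 0, 0.432], 0.85],
    [[0.109, -0.137, 0], [0, 0, 0.54], 0.85]
  ]
}}

```text
clock: 1.6
ee_pos: [0.5307, 0.205, 0.2223]
ee_rot: [3.141, -0.0, -1.835]
ft_force: [0.1, 0.6, -0.5]
opening: 0.845
gripper_force: 0.0
```

Call:
{"method": "send_rows", "body": {
  "targets": [
    [[0, 0, 0], [-0.06, 0.016, 0], 0.85],
    [[0, 0, -0.01], [-0.12, 0.032, 0], 0.85],
    [[0, 0, -0.03], [-0.18, 0.048, 0], 0.85],
    [[0, 0, -0.05], [-0.24, 0.064, 0], 0.85],
    [[0, 0, -0.07], [-0.29, 0.08, 0], 0.85]
  ]
}}

```text
clock: 2.1
ee_pos: [0.5299, 0.2068, 0.1515]
ee_rot: [3.141, -0.303, -1.839]
ft_force: [-0.7, 1.3, 1.3]
opening: 0.846
gripper_force: 0.0
```

```bash
cat > st.py <<'E'
from workcell import robot
import numpy as np
from scipy.spatial.transform import Rotation as R
s=robot.sense();M=R.from_euler('xyz',s['ee_rot']).as_matrix();np.set_printoptions(precision=4,suppress=True)
print(s['clock'],'pos',s['ee_pos'],'q',s['joint_positions'],'F',s['ft_force'],'open',s['opening'],s['gripper_force']);print(M)
E
python3 st.py
```

```text
2.1 pos [0.5299 0.2068 0.1515] q [-0.7619  0.3759  0.2314  1.6056  0.1261  1.3915  2.3005] F [-0.6877  1.2668  1.3107] open 0.8461994549529593 0.0
[[-0.2525 -0.9643 -0.0794]
 [-0.9203  0.2647 -0.288 ]
 [ 0.2987  0.0004 -0.9543]]
```

Call:
{"method": "send_rows", "body": {
  "targets": [
    [[0.001, 0, -0.03], [0, 0, 0], 0.85],
    [[0.001, 0, -0.06], [0, 0, 0], 0.85],
    [[0.001, 0, -0.085], [0, 0, 0], 0.85],
    [[0.001, 0, -0.1], [0, 0, 0], 0.85],
    [[0.001, 0, -0.11], [0, 0, 0], 0.85]
  ]
}}

```text
clock: 2.6
ee_pos: [0.5306, 0.2061, 0.0413]
ee_rot: [3.14, -0.302, -1.839]
ft_force: [-0.4, 0.0, 0.0]
opening: 0.847
gripper_force: 0.0
```

Call:
{"method": "send_rows", "body": {
  "targets": [
    [[0, 0, -0.008], [0, 0, 0], 0.85],
    [[0, 0, -0.016], [0, 0, 0], 0.85],
    [[0, 0, -0.024], [0, 0, 0], 0.85],
    [[0, 0, -0.024], [0, 0, 0], 0.85],
    [[0, 0, -0.024], [0, 0, 0], 0.85]
  ]
}}

```text
clock: 3.1
ee_pos: [0.5312, 0.2065, 0.0188]
ee_rot: [-3.142, -0.301, -1.839]
ft_force: [0.0, -0.1, -0.5]
opening: 0.853
gripper_force: 0.0
```

```bash
python3 st.py
python3 - <<'E'
from workcell import cams
import cv2
a=cams.grab_frame('scene')['frame'][90:240,200:400,::-1];b=cams.grab_frame('top')['frame'][150:300,80:280,::-1]
import numpy as np
cv2.imwrite('pics/g1.png',cv2.resize(np.hstack([a,b]),(800,300)))
E
```

```text
3.1 pos [0.5312 0.2065 0.0188] q [-0.7466  0.516   0.217   1.7074  0.1078  1.151   2.2726] F [ 0.0071 -0.1151 -0.543 ] open 0.8529798709043462 0.0
[[-0.2535 -0.9641 -0.0786]
 [-0.9209  0.2654 -0.2856]
 [ 0.2962 -0.     -0.9551]]
```

View pics/g1.png

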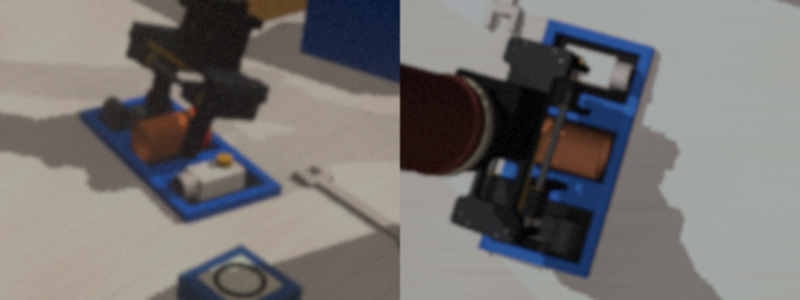

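The crop shows the fingers straddling the bowl at mid-length (scene crop about (180,125)). They are clear of the carb and the rocker. I'll go down 1.5 mm more, close at 45 N, then lift.

Call:
{"method": "send_rows", "body": {
  "targets": [
    [[0, 0, -0.001], [0, 0, 0], 0.5],
    [[0, 0, -0.0015], [0, 0, 0], 0.3],
    [[0, 0, -0.0015], [0, 0, 0], 0.0],
    [[0, 0, -0.0015], [0, 0, 0], 0.0],
    [[0, 0, -0.0015], [0, 0, 0], 0.0]
  ],
  "force": 45
}}

```text
clock: 3.7
ee_pos: [0.5311, 0.2064, 0.0171]
ee_rot: [3.142, -0.301, -1.84]
ft_force: [0.2, 0.2, 0.5]
opening: 0.572
gripper_force: 45.0
```

Call:
{"method": "send_rows", "body": {
  "targets": [
    [[0, 0, 0], [0, 0, 0], 0.0],
    [[0, 0, 0], [0, 0, 0], 0.0],
    [[0, 0, 0], [0, 0, 0], 0.0],
    [[0, 0, 0], [0, 0, 0], 0.0],
    [[0, 0, 0], [0, 0, 0], 0.0]
  ]
}}

```text
clock: 4.2
ee_pos: [0.5312, 0.2064, 0.0171]
ee_rot: [3.142, -0.301, -1.839]
ft_force: [-0.1, -0.5, 0.5]
opening: 0.567
gripper_force: 45.0
```

Call:
{"method": "send_rows", "body": {
  "targets": [
    [[0, 0, 0.01], [0, 0, 0], 0.0],
    [[0, 0, 0.025], [0, 0, 0], 0.0],
    [[0, 0, 0.045], [0, 0, 0], 0.0],
    [[0, 0, 0.07], [0, 0, 0], 0.0],
    [[0, 0, 0.1], [0, 0, 0], 0.0]
  ]
}}

```text
clock: 4.7
ee_pos: [0.5307, 0.2062, 0.1186]
ee_rot: [3.141, -0.301, -1.839]
ft_force: [0.1, -0.7, -1.3]
opening: 0.566
gripper_force: 45.0
```

Call:
{"method": "send_rows", "body": {
  "targets": [
    [[0, 0, 0.03], [0, 0, 0], 0.0],
    [[0, 0, 0.06], [0, 0, 0], 0.0],
    [[0, 0, 0.09], [0, 0, 0], 0.0],
    [[0, 0, 0.12], [0, 0, 0], 0.0],
    [[0, 0, 0.14], [0, 0, 0], 0.0]
  ]
}}

```text
clock: 5.2
ee_pos: [0.5314, 0.2064, 0.2607]
ee_rot: [-3.14, -0.298, -1.84]
ft_force: [-0.5, 0.4, -1.8]
opening: 0.572
gripper_force: 45.0
```

```bash
python3 st.py
python3 - <<'E'
from workcell import cams
import cv2
a=cams.grab_frame('scene')['frame'][:,:,::-1]
cv2.imwrite('pics/g2.png',a[20:260,150:450])
E
```

```text
5.2 pos [0.5314 0.2064 0.2607] q [-0.7676  0.3067  0.2433  1.4674  0.1355  1.5898  2.333 ] F [-0.5204  0.4389 -1.751 ] open 0.5717487672493958 44.98238682746887
[[-0.2544 -0.9641 -0.0764]
 [-0.9214  0.2656 -0.2837]
 [ 0.2938 -0.0018 -0.9559]]
```

View pics/g2.png

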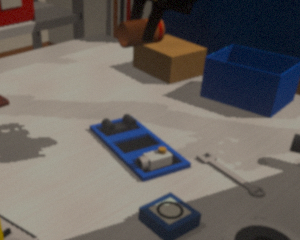

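The crop shows the bowl held level in the gripper at (140,30), and its pocket is empty. The neighbours haven't moved. Next I'll yaw about the vertical on the way across.

Call:
{"method": "send_rows", "body": {
  "targets": [
    [[0.002, -0.01, 0], [0, 0, -0.145], 0.0],
    [[0.005, -0.02, 0], [0, 0, -0.29], 0.0],
    [[0.007, -0.03, 0], [0, 0, -0.435], 0.0],
    [[0.01, -0.04, 0], [0, 0, -0.58], 0.0],
    [[0.012, -0.05, 0], [0, 0, -0.725], 0.0]
  ]
}}

```text
clock: 5.75
ee_pos: [0.543, 0.1561, 0.2573]
ee_rot: [3.141, -0.301, -2.57]
ft_force: [-0.4, -0.2, -2.2]
opening: 0.573
gripper_force: 45.0
```

Call:
{"method": "send_rows", "body": {
  "targets": [
    [[0.002, -0.01, 0], [0, 0, -0.145], 0.0],
    [[0.005, -0.02, 0], [0, 0, -0.29], 0.0],
    [[0.007, -0.03, 0], [0, 0, -0.435], 0.0],
    [[0.01, -0.04, 0], [0, 0, -0.58], 0.0],
    [[0.012, -0.05, 0], [0, 0, -0.725], 0.0]
  ]
}}

```text
clock: 6.25
ee_pos: [0.5551, 0.1059, 0.2573]
ee_rot: [3.141, -0.301, 2.988]
ft_force: [0.0, -0.8, -2.2]
opening: 0.565
gripper_force: 45.0
```

Call:
{"method": "send_rows", "body": {
  "targets": [
    [[0.002, -0.01, 0], [0, 0, -0.145], 0.0],
    [[0.005, -0.02, 0], [0, 0, -0.29], 0.0],
    [[0.007, -0.03, 0], [0, 0, -0.435], 0.0],
    [[0.01, -0.04, 0], [0, 0, -0.58], 0.0],
    [[0.012, -0.05, 0], [0, 0, -0.725], 0.0]
  ]
}}

```text
clock: 6.75
ee_pos: [0.567, 0.0557, 0.2574]
ee_rot: [3.141, -0.301, 2.263]
ft_force: [0.3, 0.6, -2.4]
opening: 0.565
gripper_force: 45.0
```

Call:
{"method": "send_rows", "body": {
  "targets": [
    [[0.002, -0.01, 0], [0, 0, -0.145], 0.0],
    [[0.005, -0.02, 0], [0, 0, -0.29], 0.0],
    [[0.007, -0.03, 0], [0, 0, -0.435], 0.0],
    [[0.01, -0.04, 0], [0, 0, -0.58], 0.0],
    [[0.012, -0.05, 0], [0, 0, -0.725], 0.0]
  ]
}}

```text
clock: 7.25
ee_pos: [0.5788, 0.0056, 0.2573]
ee_rot: [-3.142, -0.301, 1.537]
ft_force: [0.2, 0.9, -2.2]
opening: 0.566
gripper_force: 45.0
```

```bash
python3 st.py
```

```text
7.25 pos [0.5788 0.0056 0.2573] q [-0.5808  0.2354  0.8162  1.6359 -0.472   1.4229  0.2829] F [ 0.1522  0.8865 -2.1914] open 0.566252617707549 44.97449789196253
[[ 0.0319  0.9994  0.0099]
 [ 0.9544 -0.0334  0.2967]
 [ 0.2969 -0.     -0.9549]]
```

Call:
{"method": "send_rows", "body": {
  "targets": [
    [[0.003, -0.02, 0], [-0.131, 0.004, 0], 0.0],
    [[0.006, -0.04, 0], [-0.262, 0.008, 0], 0.0],
    [[0.009, -0.06, 0], [-0.393, 0.012, 0], 0.0],
    [[0.012, -0.08, 0], [-0.524, 0.016, 0], 0.0],
    [[0.015, -0.1, 0], [-0.655, 0.02, 0], 0.0]
  ]
}}

```text
clock: 7.75
ee_pos: [0.5944, -0.0941, 0.2583]
ee_rot: [-3.141, 0.358, 1.544]
ft_force: [-0.4, -0.2, -3.4]
opening: 0.572
gripper_force: 45.0
```

```bash
python3 st.py
```

```text
7.75 pos [ 0.5944 -0.0941  0.2583] q [-0.8461  0.2929  0.8804  1.6116  0.1369  1.3476 -0.0446] F [-0.4351 -0.2262 -3.4164] open 0.5715051536824514 44.98121179640293
[[ 0.0254  0.9996 -0.0097]
 [ 0.9362 -0.0272 -0.3503]
 [-0.3504 -0.0002 -0.9366]]
```

Call:
{"method": "send_rows", "body": {
  "targets": [
    [[0.003, -0.02, 0], [-0.131, 0.003, 0], 0.0],
    [[0.006, -0.04, 0], [-0.262, 0.007, 0], 0.0],
    [[0.009, -0.06, 0], [-0.393, 0.01, 0], 0.0],
    [[0.012, -0.08, 0], [-0.524, 0.014, 0], 0.0],
    [[0.015, -0.1, 0], [-0.655, 0.017, 0], 0.0]
  ]
}}

```text
clock: 8.25
ee_pos: [0.6097, -0.193, 0.2574]
ee_rot: [3.14, 1.012, 1.543]
ft_force: [-1.4, -0.7, -2.9]
opening: 0.569
gripper_force: 45.0
```

Call:
{"method": "send_rows", "body": {
  "targets": [
    [[0, 0, 0], [-0.131, 0.003, 0], 0.0],
    [[0, 0, 0], [-0.262, 0.007, 0], 0.0],
    [[0, 0, 0], [-0.262, 0.007, 0], 0.0],
    [[0, 0, 0], [-0.262, 0.007, 0], 0.0],
    [[0, 0, 0], [-0.262, 0.007, 0], 0.0]
  ]
}}

```text
clock: 8.75
ee_pos: [0.6091, -0.1947, 0.2586]
ee_rot: [3.132, 1.267, 1.531]
ft_force: [-0.3, -1.2, -2.4]
opening: 0.571
gripper_force: 45.0
```

```bash
python3 st.py
python3 - <<'E'
from workcell import cams
import cv2
a=cams.grab_frame('scene')['frame'][:,:,::-1];b=cams.grab_frame('top')['frame'][:,:,::-1]
cv2.imwrite('pics/s3.png',a);cv2.imwrite('pics/t3.png',b)
import numpy as np
cv2.imwrite('pics/v3.png',cv2.resize(np.hstack([a[:300,:300],b[50:350,212:]]),(800,400)))
E
```

```text
8.75 pos [ 0.6091 -0.1947  0.2586] q [-1.0346  0.7546  0.9994  1.7423  0.6674  1.2625 -0.4568] F [-0.3251 -1.1723 -2.3617] open 0.571313243725455 44.9829525500536
[[ 0.0118  0.9995 -0.0283]
 [ 0.2985 -0.0305 -0.9539]
 [-0.9543  0.0028 -0.2987]]
```

View pics/v3.png

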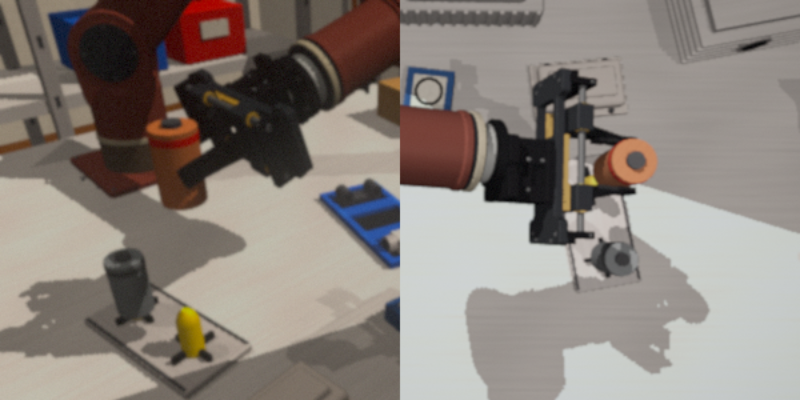

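The bowl hangs upright, closed end up, in view crop at (175,160). The peg is below it, in front of the grey bowl. I'll fit the held bowl's pose, ignoring the dark gripper pixels.

```bash
cat > held.py <<'E'
from h import *
import sys
def held(tag,c0,boxes,ref):
    ms={};W={}
    for n,f in(('scene','s'),('top','t')):
        im=cv2.imread(f'pics/{f}{tag}.png')
        ms[n]=np.maximum(mask(im,(0,90,40),(16,255,255),boxes[n]),mask(im,(168,90,40),(180,255,255),boxes[n]))
        dark=cv2.cvtColor(im,cv2.COLOR_BGR2HSV)[...,2]<75
        ye=mask(im,(17,90,40),(35,255,255),(0,0,512,384))>0
        w=np.zeros_like(ms[n]);x0,y0,x1,y1=boxes[n];w[y0:y1,x0:x1]=1
        W[n]=w*~cv2.dilate(((dark|ye)&(ms[n]==0)).astype(np.uint8),np.ones((3,3))).astype(bool)
    def model(x):
        a=np.array([x[3],x[4],1.]);a/=np.linalg.norm(a);c=np.array(x[:3]);return np.vstack([ring(c-a*.042,a,.025),ring(c+a*.042,a,.025)])
    def run(k):
        f=lambda x:sum((W[n]*(sil(n,model(x),ms[n].shape)-ms[n])**2).sum() for n in k)+ (np.hypot(x[3],x[4])/.05)**2*5
        x0=np.array([*c0,0,0]);sx=np.vstack([x0]+[x0+np.eye(5)[i]*.01*(1 if i<3 else 3) for i in range(5)])
        r=minimize(f,x0,method='Nelder-Mead',options=dict(initial_simplex=sx,xatol=1e-4,fatol=.2,maxiter=1500));print(k,np.round(r.x,4),round(r.fun,1))
        return r.x
    x=run(('scene','top'))
    for n,f in(('scene','s'),('top','t')):
        im=cv2.imread(f'pics/{f}{tag}.png');h=cv2.convexHull(proj(n,model(x)).astype(np.float32)).astype(int);cv2.polylines(im,[h],True,(0,255,0));x0,y0,x1,y1=boxes[n]
        im[(W[n]==0)]//=2
        cv2.imwrite(f'pics/o{tag}{f}.png',cv2.resize(im[y0:y1,x0:x1],(400,400)))
    cv2.imwrite(f'pics/o{tag}.png',np.hstack([cv2.imread(f'pics/o{tag}s.png'),cv2.imread(f'pics/o{tag}t.png')]))
E
python3 -c "
from held import *
held('3',(.6094,-.1838,.262),{'scene':(100,75,170,170),'top':(350,145,415,200)},0)"
```

```text
('scene', 'top') [ 6.083e-01 -1.846e-01  2.630e-01 -2.000e-04  5.280e-02] 791.2
```

View pics/o3.png

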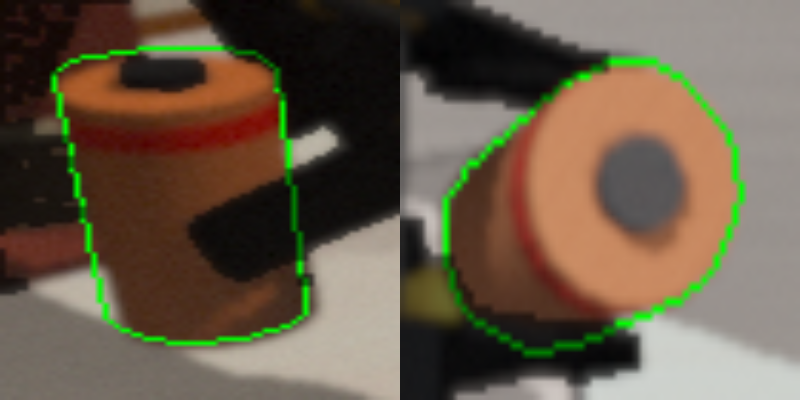

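```bash
sed -i "s/\*5$/*PR/; s/^import sys/PR=5/" held.py
python3 - <<'E'
import held,cv2
# hide the red robot base behind the bowl (left, below the red band) in the scene view
im=cv2.imread('pics/s3.png');im[92:150,95:113]=0;cv2.imwrite('pics/s4.png',im);cv2.imwrite('pics/t4.png',cv2.imread('pics/t3.png'))
for pr in (0,5):
    held.PR=pr
    held.held('4',(.6094,-.1838,.262),{'scene':(100,75,170,170),'top':(350,145,415,200)},0)
E
```

```text
('scene', 'top') [ 0.6086 -0.1843  0.263   0.0091  0.0686] 521.7
('scene', 'top') [ 0.6085 -0.1842  0.2629  0.0105  0.0611] 529.9
```

The bowl centre matches the prediction, (0.6085, -0.184, 0.263), and it leans about 0.06 rad towards +y. I'll correct 0.05 of that, align over the peg, and go down to just above it.

Call:
{"method": "send_rows", "body": {
  "targets": [
    [[0.001, -0.006, -0.02], [0.012, 0, 0], 0.0],
    [[0.002, -0.012, -0.045], [0.025, 0, 0], 0.0],
    [[0.003, -0.02, -0.07], [0.037, 0, 0], 0.0],
    [[0.0037, -0.025, -0.095], [0.05, 0, 0], 0.0],
    [[0.0037, -0.025, -0.115], [0.05, 0, 0], 0.0]
  ]
}}

```text
clock: 9.35
ee_pos: [0.6119, -0.2204, 0.1405]
ee_rot: [-3.14, 1.219, 1.541]
ft_force: [0.5, 0.3, -1.9]
opening: 0.571
gripper_force: 45.0
```

Call:
{"method": "send_rows", "body": {
  "targets": [
    [[0, 0, 0], [0, 0, 0], 0.0],
    [[0, 0, 0], [0, 0, 0], 0.0],
    [[0, 0, 0], [0, 0, 0], 0.0],
    [[0, 0, 0], [0, 0, 0], 0.0],
    [[0, 0, 0], [0, 0, 0], 0.0]
  ]
}}

```text
clock: 9.85
ee_pos: [0.6131, -0.2184, 0.1426]
ee_rot: [-3.14, 1.221, 1.543]
ft_force: [0.9, 0.3, -2.2]
opening: 0.566
gripper_force: 45.0
```

```bash
python3 st.py
python3 - <<'E'
from workcell import cams
import cv2,numpy as np
for n in('scene','top'): cv2.imwrite(f'pics/{n[0]}5.png',cams.grab_frame(n)['frame'][:,:,::-1])
import held
held.PR=0
held.held('5',(.612,-.209,.147),{'scene':(100,150,190,260),'top':(330,155,400,220)},0)
E
```

```text
9.85 pos [ 0.6131 -0.2184  0.1426] q [-0.9334  0.8848  0.9052  1.7771  0.6024  1.1092 -0.5569] F [ 0.8813  0.3496 -2.1726] open 0.5663208214769995 44.98306185007095
[[ 0.0094  0.9996 -0.0268]
 [ 0.3424 -0.0284 -0.9391]
 [-0.9395 -0.0004 -0.3426]]
('scene', 'top') [ 0.6114 -0.2071  0.1447  0.056  -0.0377] 133.4
```

View pics/o5.png

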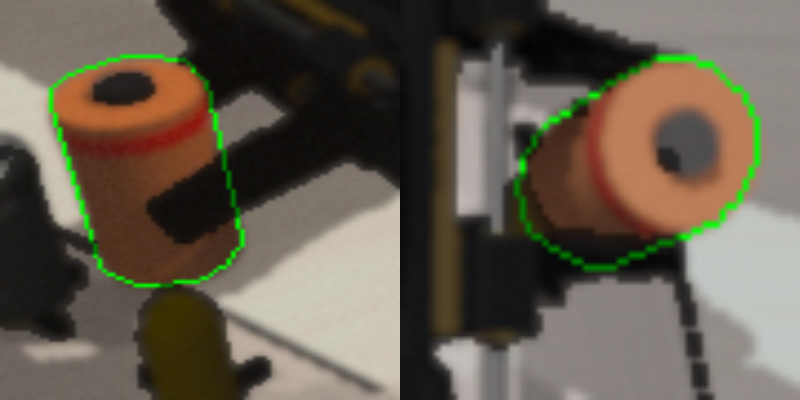

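The overlay outline follows the bowl closely, at (0.6114, -0.2071, 0.1447), with the peg tip right under its mouth. The lean is now slightly towards -y, so I'll give back 0.03 rad, shift 2 mm, and go down watching the force.

Call:
{"method": "send_rows", "body": {
  "targets": [
    [[0, -0.002, 0], [-0.015, 0, 0], 0.0],
    [[0, -0.002, -0.01], [-0.03, 0, 0], 0.0],
    [[0, -0.002, -0.02], [-0.03, 0, 0], 0.0],
    [[0, -0.002, -0.03], [-0.03, 0, 0], 0.0],
    [[0, -0.002, -0.04], [-0.03, 0, 0], 0.0]
  ]
}}

```text
clock: 10.45
ee_pos: [0.6127, -0.2206, 0.1008]
ee_rot: [-3.137, 1.252, 1.547]
ft_force: [0.1, -1.2, -2.0]
opening: 0.567
gripper_force: 45.0
```

```bash
python3 st.py
```

```text
10.45 pos [ 0.6127 -0.2206  0.1008] q [-0.9162  0.9744  0.8724  1.7742  0.5897  1.0789 -0.6187] F [ 0.0602 -1.1994 -2.0222] open 0.5665160442179782 44.982897005975246
[[ 0.0076  0.9996 -0.0275]
 [ 0.3132 -0.0285 -0.9493]
 [-0.9496 -0.0014 -0.3133]]
```

Call:
{"method": "send_rows", "body": {
  "targets": [
    [[0, 0, -0.007], [0, 0, 0], 0.0],
    [[0, 0, -0.014], [0, 0, 0], 0.0],
    [[0, 0, -0.021], [0, 0, 0], 0.0],
    [[0, 0, -0.027], [0, 0, 0], 0.0],
    [[0, 0, -0.031], [0, 0, 0], 0.0]
  ]
}}

```text
clock: 10.95
ee_pos: [0.6128, -0.2206, 0.0705]
ee_rot: [-3.139, 1.252, 1.544]
ft_force: [0.5, 0.5, -1.1]
opening: 0.567
gripper_force: 45.0
```

Call:
{"method": "send_rows", "body": {
  "targets": [
    [[0, 0, -0.001], [0, 0, 0], 0.0],
    [[0, 0, -0.002], [0, 0, 0], 0.0],
    [[0, 0, -0.003], [0, 0, 0], 0.0],
    [[0, 0, -0.004], [0, 0, 0], 0.0],
    [[0, 0, -0.005], [0, 0, 0], 0.0]
  ]
}}

```text
clock: 11.45
ee_pos: [0.6128, -0.2206, 0.0661]
ee_rot: [-3.14, 1.252, 1.543]
ft_force: [-0.4, 0.4, -2.6]
opening: 0.565
gripper_force: 45.0
```

Still no contact. The bowl is about 5 mm above its seat.

Call:
{"method": "send_rows", "body": {
  "targets": [
    [[0, 0, -0.001], [0, 0, 0], 0.0],
    [[0, 0, -0.002], [0, 0, 0], 0.0],
    [[0, 0, -0.003], [0, 0, 0], 0.0],
    [[0, 0, -0.004], [0, 0, 0], 0.0],
    [[0, 0, -0.004], [0, 0, 0], 0.0]
  ]
}}

```text
clock: 11.95
ee_pos: [0.6128, -0.2205, 0.0619]
ee_rot: [-3.139, 1.252, 1.545]
ft_force: [0.1, -1.0, -2.4]
opening: 0.57
gripper_force: 45.0
```

Call:
{"method": "send_rows", "body": {
  "targets": [
    [[0, 0, -0.0005], [0, 0, 0], 0.0],
    [[0, 0, -0.001], [0, 0, 0], 0.0],
    [[0, 0, -0.0015], [0, 0, 0], 0.0],
    [[0, 0, -0.0015], [0, 0, 0], 0.0],
    [[0, 0, -0.0015], [0, 0, 0], 0.0]
  ]
}}

```text
clock: 12.45
ee_pos: [0.6128, -0.2206, 0.0607]
ee_rot: [-3.14, 1.252, 1.544]
ft_force: [-0.8, 0.2, -0.8]
opening: 0.569
gripper_force: 45.0
```

Call:
{"method": "send_rows", "body": {
  "targets": [
    [[0, 0, -0.0005], [0, 0, 0], 0.0],
    [[0, 0, -0.001], [0, 0, 0], 0.0],
    [[0, 0, -0.0015], [0, 0, 0], 0.0],
    [[0, 0, -0.0015], [0, 0, 0], 0.0],
    [[0, 0, -0.0015], [0, 0, 0], 0.0]
  ]
}}

```text
clock: 12.95
ee_pos: [0.6129, -0.2208, 0.0605]
ee_rot: [-3.141, 1.254, 1.542]
ft_force: [-2.7, 5.0, 8.3]
opening: 0.567
gripper_force: 45.0
```

```bash
python3 st.py
```

```text
12.95 pos [ 0.6129 -0.2208  0.0605] q [-0.8961  1.0402  0.8386  1.7632  0.5694  1.0508 -0.6634] F [-2.6842  5.0007  8.2686] open 0.5671969080500642 44.993456080555916
[[ 0.009   0.9996 -0.0278]
 [ 0.3115 -0.0293 -0.9498]
 [-0.9502 -0.0001 -0.3116]]
```

Contact came at TCP z 0.0605, which puts the bowl origin at about 0.064, its seat height. I'll release and back straight out along the tool axis.

Call:
{"method": "send_rows", "body": {
  "targets": [
    [[0, 0, 0], [0, 0, 0], 0.6],
    [[0, 0, 0], [0, 0, 0], 0.65],
    [[0, 0, 0], [0, 0, 0], 0.75],
    [[0, 0, 0], [0, 0, 0], 0.85],
    [[0, 0, 0], [0, 0, 0], 0.9]
  ]
}}

```text
clock: 13.45
ee_pos: [0.6128, -0.2206, 0.0589]
ee_rot: [-3.139, 1.252, 1.544]
ft_force: [-0.0, -0.8, 0.7]
opening: 0.834
gripper_force: 0.0
```

Call:
{"method": "send_rows", "body": {
  "targets": [
    [[0, 0, 0], [0, 0, 0], 0.9],
    [[0, 0, 0], [0, 0, 0], 0.9],
    [[0, 0.005, 0.001], [0, 0, 0], 0.9],
    [[0.001, 0.015, 0.004], [0, 0, 0], 0.9],
    [[0.001, 0.03, 0.01], [0, 0, 0], 0.9]
  ]
}}

```text
clock: 13.95
ee_pos: [0.6135, -0.1901, 0.0693]
ee_rot: [-3.138, 1.252, 1.545]
ft_force: [0.5, 0.1, 0.4]
opening: 0.899
gripper_force: 0.0
```

Call:
{"method": "send_rows", "body": {
  "targets": [
    [[0.001, 0.02, 0.007], [0, 0, 0], 0.9],
    [[0.001, 0.04, 0.013], [0, 0, 0], 0.9],
    [[0.002, 0.06, 0.02], [0, 0, 0], 0.9],
    [[0.002, 0.08, 0.026], [0, 0, 0], 0.9],
    [[0.003, 0.1, 0.033], [0, 0, 0], 0.9]
  ]
}}

```text
clock: 14.45
ee_pos: [0.6169, -0.088, 0.1025]
ee_rot: [-3.14, 1.251, 1.545]
ft_force: [1.1, 0.2, -0.2]
opening: 0.897
gripper_force: 0.0
```

Call:
{"method": "send_rows", "body": {
  "targets": [
    [[0, 0.01, 0.01], [0, 0, 0], 0.9],
    [[0, 0.02, 0.03], [0, 0, 0], 0.9],
    [[0, 0.02, 0.05], [0, 0, 0], 0.9],
    [[0, 0.02, 0.05], [0, 0, 0], 0.9],
    [[0, 0.02, 0.05], [0, 0, 0], 0.9]
  ]
}}

```text
clock: 14.95
ee_pos: [0.6166, -0.0711, 0.1527]
ee_rot: [3.14, 1.251, 1.54]
ft_force: [-0.1, -0.9, 0.2]
opening: 0.898
gripper_force: 0.0
```

```bash
python3 st.py
python3 - <<'E'
from workcell import cams
import cv2,numpy as np
a,b=[cams.grab_frame(n)['frame'][:,:,::-1] for n in('scene','top')]
cv2.imwrite('pics/s6.png',a);cv2.imwrite('pics/t6.png',b)
cv2.imwrite('pics/v6.png',np.hstack([cv2.resize(a[60:300,0:360],(480,320)),cv2.resize(b[100:300,300:500],(320,320))]))
import held
held.PR=0
held.held('6',(.612,-.209,.064),{'scene':(100,190,190,290),'top':(330,160,390,215)},0)
E
```

```text
14.95 pos [ 0.6166 -0.0711  0.1527] q [-1.0616  0.9205  0.8387  1.6365  0.52    1.3607 -0.5756] F [-0.1398 -0.9198  0.1797] open 0.897695689058766 0.0
[[ 0.0097  0.9996 -0.0279]
 [ 0.3143 -0.0295 -0.9489]
 [-0.9493  0.0004 -0.3144]]
('scene', 'top') [ 0.6128 -0.2097  0.0624 -0.0101  0.0184] 65.8
```

View pics/v6.png

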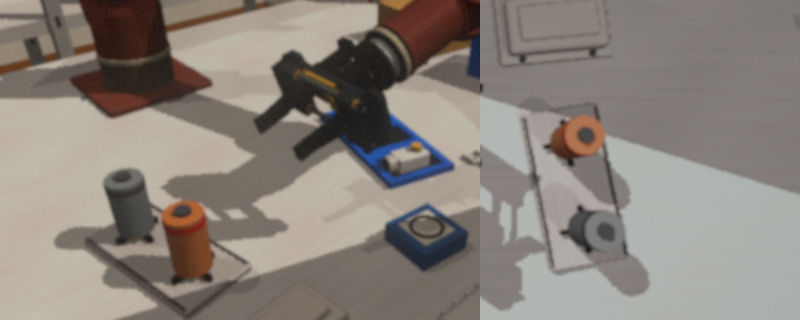

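The bowl stands upright on the peg's foot at (188,240) in the view, fitted at (0.6128, -0.2097, 0.062). The grey bowl, tray parts and carton look undisturbed, and the gripper is clear.

```bash
python3 -c "
from workcell import ticket
print(ticket.sign_off())"
```

```text
the job is handed in; nothing more can be done
None
```

The copper bowl is seated mouth down on the empty peg, released only after its rim touched the foot, and the job was handed in at about 15 s; the last images showed the gripper clear and nothing else visibly disturbed, but hand-in returned no verdict.

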